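# Set the spool collar on the winder spindle's flat and hold it down

## Task

On the bench fibre winder, swing the clear guard fully open by its black pull. Turn the bare end of the spindle until you feel its set-screw flat facing straight out of the winder's front panel, then take the steel collar from the table and slide it down the spindle with its thumb screw on that front flat. Press the collar firmly down on the spool so that the sprung plate under the spool sinks nearly to its stop, and finish while still gripping the collar and holding it down there, so that I can tighten the screw from the front.

Things in the scene. Friction and masses are not known exactly. Their poses are not given: they have to be found in the camera images.
- winder: bench fibre winder, a fixed flat grey box 216 x 216 x 45 mm on the table; origin at table height on the axis of its upright spindle, z up, +x towards its back, so its front panel (black, with counter and knob) faces -x; +y is its left seen from the robot
- spindle_top (a point): centre of the top end of the spindle, 157 mm above the table; axes as the winder's: they do not turn with the spindle. The spindle is an oiled, upright steel shaft of 20 mm diameter that turns freely and keeps any angle; two opposite flats run down its whole length, 10 mm across the flats; its top edge is chamfered by 1.5 mm
- spindle_grip (a point): on the spindle's axis, 20 mm below its top and 25 mm above the spool: where to pinch it; axes as the winder's. Which way the flats face is not told: fingers closed on it stop about 10 mm apart on the flats and 16 to 20 mm apart off them; closing on it within about 30 degrees of square to the flats turns it square
- spool_top (a point): centre of the top flange of the fibre spool (100 mm diameter, 49 mm tall) that stands on the spindle, 45 mm below the spindle's top while nothing presses on it; it does not turn with the spindle
- drag_plate (a joint): how far the sprung plate under the spool is pressed down, m: 0 up, 0.008 at its stop; it takes about 3.5 N to start and 9 N at the stop, and springs back when let go
- guard (a joint): swing of the guard, rad: 0 closed over the spool, 1.9 at its stop; it stays where it is left. A clear quarter-round hood (roof 186 mm in radius, 170 to 174 mm above the table, curved skirt down to 53 mm) that turns level about the post at the winder's rear left corner: clockwise seen from above as it opens, towards the robot, then to the left
- guard_hinge (a point): the guard's vertical hinge axis, at roof height (170 mm above the table)
- guard_handle (a point): middle of the guard's upright round black pull on its roof: 17 mm in diameter, top 20 mm above this point, 158 mm from the hinge axis; the roof is 26 mm below this point
- collar_center (a point): centre of the loose steel collar standing on the table, bore upright: 40 mm outer diameter, 30 mm tall (lowest 6 mm a nose of 30 mm diameter, opening 25 mm wide), through bore 22 mm, 140 g. Axes turn with it: the thumb screw stands out of its -x side, so grip it across y
- screw_head (a point): middle of the thumb screw's head (15 mm in diameter), 29 mm from the collar's axis on its -x side, 3 mm above its centre. The screw's 6 mm wide point reaches through into the bore, to 6 mm from the axis, so the collar slides down the spindle only with the screw over a flat (within 15 degrees, or up to 30 if it nudges the spindle round); else it stops on the spindle's end
- collar: the same steel collar; origin at the centre of its underside, 15 mm below collar_center
- spool: the fibre spool on the spindle; origin at the centre of its underside
- tape: roll of black tape, 62 mm in diameter and 19 mm tall, lying near the collar; not needed
Things that resemble listed ones, but are neither listed nor needed, are in the scene too. What is meant by the collar is not blue, and is the larger of those in its own colour.

How it is judged (in metres and radians):
On the way:
1. the guard is swung open (more than 1.4 of its 1.9 rad) (value of joint guard above 1.4 rad), for 0.2 s.
At the end, for the whole second after the job is handed in: Guard open over 1.4 rad; collar upright on the spindle, its screw point on a flat, pressed on the spool (over 3 N) with the sprung plate 5 to 8 mm down; thumb screw within about 19 degrees of the winder's front; fingers still gripping it, at rest (value of joint guard above 1.4 rad and horizontal distance between collar and winder below 0.004 m and angle between collar's own z axis and vertical below 0.12 rad and z of collar_center in the frame of winder below 0.1245 m and x of screw_head in the frame of winder below -0.024 m and y of screw_head in the frame of winder between -0.0095 and 0.0095 m and value of joint drag_plate above 0.005 m and contact force between collar and spool above 3 N and contact force between the fingers and collar above 3 N and linear speed of collar below 0.01 m/s); the arm keeps its last pose, push and grip.
It also fails if it takes over 72 s, if anything falls off the work surface, if the arm or the gripper's body presses on something with over 40 N, if the wrist force passes 120 N, or if a joint passes its speed limit or range.

## Robot

A 6-joint arm with a two-finger parallel gripper is mounted at the origin on a cart in front of the work surface, level with it; the furniture and walls round the work are solid. World frame = base frame: x ahead of the robot, y to its left, z up, the work surface at z = 0. Lengths are in mm, angles in rad, forces in N, time in s.
With the tool pointing down it reaches from about 350 to 800 mm from the base axis. Payload 7.3 kg.
Tool frame: the origin (TCP) lies on the mounting face of the last link; the fingertips stand 173 mm ahead of it and the grasp point (between the pads) lies 155 mm ahead of it; z points along the fingers, y is the line along which they close (so a half turn about z gives the same grasp; the last joint's range is limited). The gripper opens to 85 mm and grips with 20 to 120 N. Pads are 22 mm wide; open, the fingers measure 114 mm over their backs; the gripper's body (76 mm by 85 mm) begins 54 mm behind the grasp point. The pads swing forward as they close: fully open they stand 13 mm farther back than shut.
Start: joints at [-0.146, 0.342, 1.524, -0, 1.275, -0.146], TCP at [525.003, 0.022, 404.722] pointing down, gripper open.
Joint ranges: [-2.53, 2.53], [-0.77, 2.02], [0.04, 2.7], [-1, 4.14], [0.28, 2.66], [-3.11, 3.11]. Speed limits (rad/s): [2.57, 2.57, 3.14, 3.14, 3.14, 3.14].

## Interface

Orientations are given as a unit quaternion [x, y, z, w].
In Python, from workcell import manip gives the robot as it stands. Calls block until the motion is done:
- manip.move_to(position, orientation): joint-space move of the TCP to a pose.
- manip.move_linear(position, ori=None, v=150, threshold=None): straight line of the TCP; ori=None keeps the orientation; v is the mean speed in mm/s. With threshold (N) it stops when the force on the tool has changed by that much, and returns True; else False.
- manip.goto_joints(angles): joint-space move.
- manip.set_gripper(opening, effort=None): finger opening in mm; effort is the grip in N (None keeps the last); returns when the fingers have stopped.
- manip.wait(seconds).
- manip.inverse_kinematics(position, orientation): joint angles nearest the present ones, or None.
- manip.observe(): the state.
- manip.camera(name): name is "scene" or "side" or "wrist"; returns a dict with "img" (384x512x3 uint8, red, green, blue), "range_z" (384x512 float32, mm along the optical axis (not along the pixel's ray), 0 where there is no reading), "mtx" (3x3 intrinsics, pixels), "world_to_cam" (4x4, takes a point from world to camera coordinates); the wrist camera has in their place "hand_eye" (4x4, takes a point from camera to tool coordinates, whose origin is the TCP and whose axes are the flange's). Camera axes: x right, y down, z forward; pixel columns grow to the right and rows downward; lengths in mm; the calibration is good to about 2 mm. A picture is of the moment at which its call begins: read the wrist's pose just before it.
A pose or a line that the arm cannot do raises manip.IKError and nothing moves.
- manip.finish_job(): hands the job in; it is judged then, once.
Trained networks look in the newest picture that a camera, given by its name, has taken for a name from the list of things; names that differ only in an ending like _2 or _b are one class to them, and where a whole thing is asked for, a point or a joint stands for the part that bears it (a point fixed in the world has none). Each returns a list of dicts, best first, with "confidence" (0 to 1); they miss things now and then, are a little off and sometimes report something else, mostly with a low value. They report only what shows in the picture. A call takes as long as a camera call. They do not tell look-alikes from the thing itself.
- manip.boxes_of(camera, thing): "at" ([x, y, z] in mm, in the coordinates of the camera as it stood for that picture, good to about 4 mm: the middle of the surface that is visible of it).
- manip.outline_of(camera, thing): "mask" (384x512 bool, what is visible of it).
The state is a dict: "time_s": time; "qpos": joint angles; "joint_vel": joint speeds; "effort": joint torques, N m; "tcp_pos": TCP position; "eef_rot": TCP orientation; "force": force on the tool from outside, world axes, zero at the start; "wrist_torque": the same for the moment, N m; "grip_width": finger opening in mm; "finger_force": force on a finger pad.
Only numpy, scipy, OpenCV 4.12 (cv2) and the standard library are available. Lean on these libraries where they do the work, as an engineer would, in place of code of your own. Each camera call takes 0.05 s, during which the arm holds its last target. There are 200 camera calls.

## Working session

There is one attempt and no reset: what is moved stays moved. The work goes in short steps, each a Python script; the robot and the scene stay as the last script left them, time stands still between calls to the robot, and variables do not carry over. Pictures are saved under pics/ and viewed, at most 10 in all, crops included, and the job is handed in when it is done.

```bash
mkdir -p pics; ls; cat > h.py <<'E'
import numpy as np, cv2
from workcell import manip
from scipy.spatial.transform import Rotation as R
def cam2w(c,p,T=None):
    p=np.append(p,1)
    if 'world_to_cam' in c: return (np.linalg.inv(c['world_to_cam'])@p)[:3]
    return (T@c['hand_eye']@p)[:3]
def tcpT():
    o=manip.observe(); T=np.eye(4); T[:3,:3]=R.from_quat(o['eef_rot']).as_matrix(); T[:3,3]=o['tcp_pos']; return T
def cloud(c,T=None):
    z=c['range_z']; v,u=np.indices(z.shape); K=c['mtx']
    P=np.stack([(u-K[0,2])/K[0,0]*z,(v-K[1,2])/K[1,1]*z,z,np.ones_like(z)],-1)
    M=np.linalg.inv(c['world_to_cam']) if 'world_to_cam' in c else T@c['hand_eye']
    W=(P@M.T)[...,:3]; W[z<=0]=np.nan; return W
def save(c,n): cv2.imwrite('pics/'+n,c['img'][...,::-1])
E
python3 - <<'E'
from h import *
np.set_printoptions(precision=1,suppress=True)
ims=[]
T=tcpT(); print(manip.observe())
for n in ['scene','side','wrist']:
    c=manip.camera(n); ims.append(c['img']); print(n,c['mtx'].tolist())
    W=cloud(c,T); np.save(n+'.npy',W); save(c,n+'0.png')
    for t in ['winder','spindle_top','spindle_grip','spool_top','guard_handle','guard_hinge','collar','screw_head','tape','guard']:
        for d in manip.boxes_of(n,t)[:4]:
            print(n,t,round(d['confidence'],2),cam2w(c,d['at'],T))
E
```

```text
pics
{'time_s': 0.0, 'qpos': array([-0.1,  0.3,  1.5,  0. ,  1.3, -0.1]), 'joint_vel': array([-0.,  0., -0.,  0.,  0., -0.]), 'effort': array([  0. , -43.4, -24.6,  -0. ,   0. ,  -0. ]), 'tcp_pos': array([524.9,   0.1, 404. ]), 'eef_rot': array([ 0.7,  0.7, -0. , -0. ]), 'force': array([0.3, 0.3, 0.3]), 'wrist_torque': array([ 0., -0.,  0.]), 'finger_force': 0.0, 'grip_width': 85.26011433204734}
scene [[384.31559124741443, 0.0, 257.0124102832229], [0.0, 384.31559124741443, 194.36873265332954], [0.0, 0.0, 1.0]]
scene winder 0.77 [508.2  49.9 121.6]
scene spindle_top 0.78 [506.9  42.9 127.1]
scene spindle_grip 0.76 [504.   48.1 121. ]
scene guard_handle 0.82 [519.6  60.3 157.2]
scene guard_hinge 0.6 [517.6  64.1 161.8]
scene collar 0.92 [ 438.5 -311.2   28.3]
scene collar 0.88 [ 458.1 -210.9   25.5]
scene collar 0.62 [ 498.5 -128.6   15.6]
scene screw_head 0.88 [ 437.9 -300.    29.3]
scene screw_head 0.55 [ 457.4 -209.1   25.4]
scene screw_head 0.52 [ 493.9 -131.6   14.7]
scene tape 0.6 [ 601.9 -243.6   15.4]
scene tape 0.5 [ 456.9 -211.2   25. ]
scene guard 0.89 [518.7  64.9 160.6]
sc
[... 556 characters left out ...]
3   28.1]
side tape 0.87 [ 605.2 -253.8   17.3]
side guard 0.58 [547.7  27.4 152.5]
side guard 0.16 [ 462.8 -216.8   27.6]
wrist [[322.74628237484956, 0.0, 253.22133182045516], [0.0, 322.74628237484956, 188.20730435147493], [0.0, 0.0, 1.0]]
wrist winder 0.81 [560.1  74.1 173.6]
wrist spindle_top 0.93 [557.9  70.9 169.1]
wrist spindle_grip 0.91 [563.2  69.4 169.4]
wrist guard_handle 0.79 [568.7  73.4 173.8]
wrist guard_hinge 0.88 [565.9  77.3 169.9]
wrist collar 0.78 [ 499.  -124.3   19.4]
wrist collar 0.63 [ 462.7 -211.2   23.1]
wrist screw_head 0.85 [ 461.  -209.4   23.4]
wrist screw_head 0.81 [ 496.  -129.8   20.8]
wrist tape 0.95 [ 612.8 -228.8   14.7]
wrist guard 0.92 [565.7  72.8 174.2]
```

View pics/scene0.png

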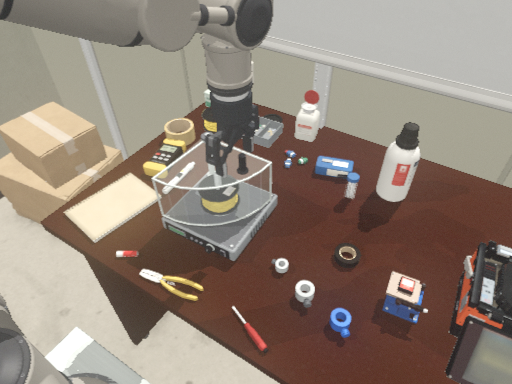

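View pics/wrist0.png

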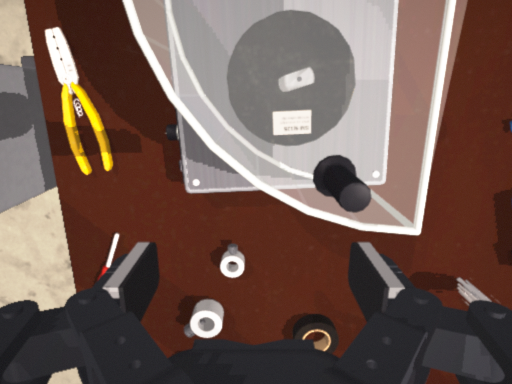

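View pics/side0.png

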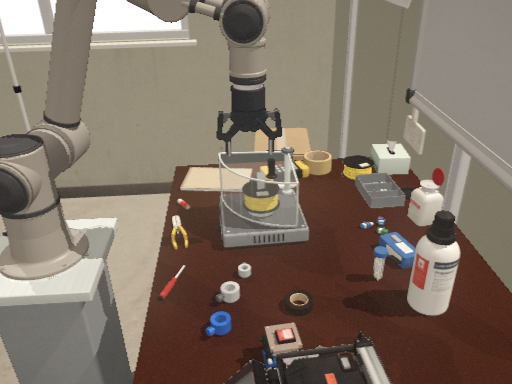

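The scene shows the winder under the gripper, with the target being the larger white collar (scene ~305,291, wrist ~207,319, screw pointing to image lower-left). The smaller white and the blue collars are decoys. In the wrist view the spindle end is at (297,78), its long axis roughly along world x, and the pull is at (352,192).

```bash
python3 - <<'E'
from h import *
np.set_printoptions(precision=1,suppress=True)
im={n:cv2.imread(f'pics/{n}0.png')[...,::-1].astype(int) for n in ['scene','side','wrist']}
Ws={n:np.load(n+'.npy') for n in im}
for (u,v) in [(297,78),(290,80),(304,76),(260,60),(330,110),(352,192),(335,170),(188,190),(195,185),(380,175),(300,185),(207,319),(200,310),(189,331),(240,215),(370,225),(415,230),(455,0),(183,150)]:
    print((u,v),Ws['wrist'][v,u],im['wrist'][v,u])
W=Ws['wrist']; ok=~np.isnan(W[...,0])
# black handle
for n in im:
    W=Ws[n]; m=(W[...,2]>190)&(W[...,2]<228)&(im[n].sum(-1)<150)&(W[...,0]>400)&(W[...,0]<700)&(abs(W[...,1])<150)
    p=W[m]; print(n,'handle',len(p),np.median(p,0) if len(p) else '', [np.median(p[abs(p[:,2]-z)<5],0) for z in (195,205,215)] if len(p) else '')
    m=(W[...,2]>150)&(W[...,2]<162)&(W[...,0]>400)&(W[...,0]<700)&(W[...,1]>0)&(W[...,1]<150); p=W[m]; print(' spz',len(p),np.median(p,0))
    m=(W[...,2]>40)&(W[...,2]<50)&(W[...,0]>380)&(W[...,0]<750)&(W[...,1]>-80)&(W[...,1]<250); p=W[m].astype(np.float32); print(' deck',len(p)); 
    if len(p)>100: print(cv2.minAreaRect(p[:,:2]))
    m=(W[...,2]>105)&(W[...,2]<118)&(W[...,0]>400)&(W[...,0]<700)&(W[...,1]>-50)&(W[...,1]<200); p=W[m].astype(np.float32); print(' spool',len(p)); 
    if len(p)>100: print(cv2.minEnclosingCircle(p[:,:2]),np.median(p,0))
    m=(np.hypot(W[...,0]-462,W[...,1]+214)<45)&(W[...,2]>22)&(W[...,2]<40); p=W[m].astype(np.float32); print(' collar',len(p),p.mean(0),cv2.minAreaRect(p[:,:2]), np.percentile(p[:,2],[5,50,95]))
    m=(np.hypot(W[...,0]-462,W[...,1]+214)<45)&(W[...,2]>6); p=W[m].astype(np.float32);print('  all',len(p),p.min(0),p.max(0))
s=3
a=cv2.imread('pics/wrist0.png')
b=np.hstack([cv2.resize(a[20:140,220:380],None,fx=2.5,fy=2.5),cv2.resize(a[270:360,160:280],(400,300))])
cv2.imwrite('pics/crop1.png',b)
E
```

```text
(297, 78) [550.5  79.7 171.9] [179 176 173]
(290, 80) [546.4  78.6 172.2] [229 226 223]
(304, 76) [554.6  80.9 171.5] [233 228 226]
(260, 60) [528.7  89.6 172.2] [120 117 115]
(330, 110) [571.   61.5 172.3] [121 118 117]
(352, 192) [573.8  24.2 219.3] [69 65 69]
(335, 170) [572.7  28.  187.5] [28 27 31]
(188, 190) [454.6 -28.2  41.2] [209 199 200]
(195, 185) [463.4 -21.   46.7] [245 240 238]
(380, 175) [605.7  21.1 171.9] [205 202 199]
(300, 185) [554.9  14.4 171.8] [237 235 233]
(207, 319) [ 461.9 -220.9    4.3] [126 121 119]
(200, 310) [ 457.2 -190.9   25.2] [168 161 158]
(189, 331) [ 441.  -224.5   22.9] [119 113 117]
(240, 215) [507.9 -73.4  -2.1] [92 41 28]
(370, 225) [602.3 -12.8 173.3] [241 237 230]
(415, 230) [633.  -16.7 172.6] [254 254 253]
(455, 0) [635.  120.  173.9] [251 248 243]
(183, 150) [452.4  15.4  43.6] [164 156 158]
scene handle 0  
 spz 308 [484.6  56.9 156.4]
 deck 1562Traceback (most recent call last):
  File "<stdin>", line 14, in <module>
cv2.error: OpenCV(4.12.0) /io/opencv/modules/imgproc/src/convhull.cpp:143: error: (-215:Assertion failed) total >= 0 && (depth == CV_32F || depth == CV_32S) in function 'convexHull'
```

```bash
python3 - <<'E'
from h import *
np.set_printoptions(precision=1,suppress=True)
im={n:cv2.imread(f'pics/{n}0.png')[...,::-1].astype(int) for n in ['scene','side','wrist']}
Ws={n:np.load(n+'.npy') for n in im}
T=tcpT(); c=manip.camera('wrist'); M=T@c['hand_eye']; K=c['mtx']; print('cam',M[:3,3])
def ray(u,v,z):
    d=M[:3,:3]@np.array([(u-K[0,2])/K[0,0],(v-K[1,2])/K[1,1],1]); o=M[:3,3]; return o+d*(z-o[2])/d[2]
print('spindle',ray(297,78,157),'ends',ray(279,83,157),ray(314,73,157),'spool',ray(291,78,112))
for n,(u,v) in dict(FR=(188,190),BR=(386,183),FL=(168,0),BL=(398,0)).items(): print(n,ray(u,v,45))
rect=lambda p:cv2.minAreaRect(np.ascontiguousarray(p[:,:2],dtype=np.float32))
for n in im:
    W=Ws[n]; x,y,z=W[...,0],W[...,1],W[...,2]
    m=(z>180)&(z<228)&(x>545)&(x<610)&(y>-5)&(y<60); p=W[m]; print(n,'handle',len(p))
    for a in (185,195,205,215):
        q=p[abs(p[:,2]-a)<5]
        if len(q)>3: print('  ',a,q.mean(0),q.min(0),q.max(0))
    q=p[p[:,2]>217]; 
    if len(q): print('   top',len(q),q.mean(0),q.min(0),q.max(0))
    near=np.hypot(x-462,y+214)<45
    p=W[near&(z>27)&(z<36)]; 
    if len(p)>5: print(' collar top',len(p),p.mean(0),rect(p),cv2.minEnclosingCircle(np.ascontiguousarray(p[:,:2],dtype=np.float32)))
    p=W[near&(z>8)]; print('  all',len(p),p.min(0),p.max(0))
a=cv2.imread('pics/wrist0.png')
b=np.hstack([cv2.resize(a[20:140,220:380],None,fx=2.5,fy=2.5),cv2.resize(a[270:360,160:280],(400,300))])
cv2.imwrite('pics/crop1.png',b)
E
```

```text
cam [525.5  71.  372.9]
spindle [553.   80.3 157. ] ends [541.7  77.3 157. ] [563.6  83.3 157. ] spool [554.2  82.3 112. ]
FR [456.  -27.3  45. ]
BR [665.1 -19.6  45. ]
FL [448.2 152.   45. ]
BL [656.1 151.9  45. ]
scene handle 133
   185 [572.   16.8 184.7] [565.3  11.1 180. ] [581.1  27.3 189.5]
   195 [572.   17.6 195.1] [566.1  12.7 190.2] [582.1  26.  199.4]
   205 [572.   16.9 205.3] [567.4  12.6 200.2] [580.5  24.5 209.9]
   215 [574.4  19.2 216.7] [567.6  12.5 210.1] [585.   28.6 219.7]
   top 28 [576.1  20.3 218.8] [568.8  13.1 217.2] [584.5  28.6 220.5]
 collar top 170 [ 464.5 -209.3   29.2] ((465.5914611816406, -208.42422485351562), (39.861331939697266, 38.27246856689453), 27.290672302246094) ((465.20147705078125, -209.16452026367188), 20.625839233398438)
  all 357 [ 434.2 -235.6    8.1] [ 483.9 -189.1   32.3]
side handle 120
   185 [575.8  15.8 185.3] [566.2  11.5 180.5] [583.5  22.7 189.9]
   195 [574.9  15.  195.2] [568.5  10.8 190.7] [583.4  21.7 199.8]
   205 [576.4  15.3 204.8] [568.7  11.4 200. ] [583.4  20.5 209.6]
   215 [575.2  17.  215.8] [568.3   9.6 210.9] [58
[... 265 characters left out ...]
82812), 27.07561683654785)
  all 366 [ 433.  -237.3    8.1] [ 483.1 -187.1   33.2]
wrist handle 1484
   185 [571.6  25.4 184.8] [567.5  15.4 180. ] [580.8  29.4 189.9]
   195 [571.5  25.5 194.9] [567.6  15.4 190. ] [581.4  29.3 200. ]
   205 [571.5  25.4 205.1] [567.4  15.1 200.1] [581.1  29.3 209.9]
   215 [575.1  21.9 217.3] [567.5  12.7 210. ] [584.1  29.4 220. ]
   top 735 [575.9  21.2 218.2] [567.7  13.1 217. ] [584.1  29.1 220.2]
 collar top 486 [ 464.6 -209.1   28.4] ((464.55328369140625, -209.5230255126953), (41.21418380737305, 38.29444122314453), 86.44400024414062) ((465.1257019042969, -209.50595092773438), 20.774988174438477)
  all 1028 [ 433.1 -234.     8. ] [ 484.4 -188.7   30.9]
```

```bash
sleep 4
```

```text
(no output)
```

View pics/crop1.png

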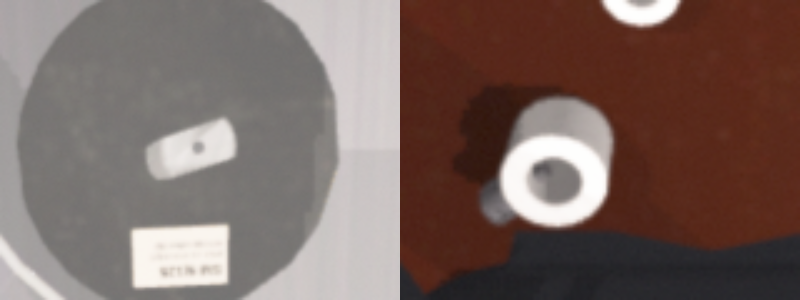

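```bash
python3 - <<'E'
from h import *
from scipy.optimize import least_squares
np.set_printoptions(precision=1,suppress=True)
H=np.array([575.8,20.8])
for n in ['wrist','scene','side']:
    W=np.load(n+'.npy'); x,y,z=W[...,0],W[...,1],W[...,2]
    p=W[(z>168)&(z<177)&(x>400)&(x<700)&(y>-60)&(y<260)][:,:2].astype(np.float32)
    h=cv2.convexHull(np.ascontiguousarray(p))[:,0]; h=np.array(h); print(n,len(p),h.min(0),h.max(0)); print(h[::max(1,len(h)//18)].tolist() if n=='wrist' else '')
    f=lambda c:np.r_[np.hypot(*(q-c).T)-186,(np.hypot(*(H-c))-158)*3]
    q=h[(h[:,1]<60)|(h[:,0]<520)]; q=q[(q[:,0]<625)]; q=q[np.hypot(*(q-[645,178]).T)>170]
    r=least_squares(f,[640,170],loss='soft_l1',f_scale=3); print('hinge',r.x,len(q),f(r.x)[-1]/3,np.abs(f(r.x)).mean())
    m=(z>60)&(z<165)&(x>600)&(x<690)&(y>130)&(y<230); p=W[m]
    if len(p): print(' post?',len(p),np.median(p,0),np.percentile(p,[5,95],0))
E
```

```text
wrist 54813 [452.9 -19.9] [643.5 120.9]
[[643.4552612304688, 117.81452941894531], [642.9365234375, 120.0425033569336], [642.7124633789062, 120.47859191894531], [642.6115112304688, 120.66943359375], [637.5700073242188, 120.89122772216797], [458.4451599121094, 120.94287109375], [453.1004943847656, 120.41374206542969], [452.891845703125, 119.49754333496094], [452.9079284667969, 119.32573699951172], [457.6742248535156, 100.96212005615234], [473.2904357910156, 69.59349822998047], [475.6441955566406, 65.51262664794922], [491.77239990234375, 45.15214157104492], [497.218994140625, 38.45320510864258], [498.3703308105469, 37.13842010498047], [502.0174255371094, 33.97338104248047], [519.4686279296875, 18.920888900756836], [523.3187255859375, 15.65964412689209], [527.8361206054688, 12.47439956665039], [533.6954345703125, 9.025019645690918], [554.8970336914062, -2.6160731315612793], [560.29931640625, -5.433858871459961], [573.7939453125, -9.693894386291504], [595.178466796875, -16.40651512145996], [597.66943359375, -16.81171417236328], [605.8984375, -17.659202575683594], [612.66162109375, -18.350135803222656], [629.1396484375, -19.944608688354492], [635.3040161132812, -19.46889877319336], [635.7023315429688, -19.246232986450195], [636.3703002929688, -18.603384017944336], [636.5318603515625, -18.090755462646484], [636.74365234375, -14.524613380432129], [636.9884033203125, -9.737083435058594]]
hinge [632.8 166.8] 22 -1.3084154027743296 0.8848312374792762
scene 3018 [446.4 -20.1] [642.4 180.5]

hinge [632.3 166.8] 20 -1.4308790039296753 0.7318386556770032
side 1966 [446.3 -22.6] [649.9 182. ]

hinge [632.1 165.8] 20 -2.5110980197545985 1.0672607978549098
```

```bash
cat >> h.py <<'E'
R0=R.from_matrix([[0,1,0],[1,0,0],[0,0,-1]])
def ori(a): return (R.from_euler('z',a)*R0).as_quat()   # a: closing axis angle from world x
def st(m=''):
    o=manip.observe(); print(m,'t%.1f'%o['time_s'],'tcp',np.round(o['tcp_pos'],1),'F',np.round(o['force'],1),'grip %.1f ff %.1f'%(o['grip_width'],o['finger_force']),'q6 %.2f'%o['qpos'][5])
E
python3 - <<'E'
from h import *
h=np.array([632.4,166.5]); z=358; r=157; a0=np.arctan2(20.8-166.5,575.8-632.4)
P=lambda t:[h[0]+r*np.cos(a0-t),h[1]+r*np.sin(a0-t),z]
manip.move_to([575.8,20.8,420],ori(0)); 
print(manip.move_linear([575.8,20.8,z],v=120,threshold=15)); st('down')
manip.set_gripper(10,25); st('grip')
for t in np.arange(1,12)*0.165:
    try: manip.move_linear(P(t),ori(-t),v=110)
    except manip.IKError as e: print(t,e); break
    st('%.2f'%t)
o=manip.observe(); d=o['tcp_pos'][:2]-h; print('open angle',(a0-np.arctan2(d[1],d[0]))%(2*np.pi))
manip.set_gripper(45); 
p=manip.observe()['tcp_pos']; manip.move_linear([p[0],p[1],430],v=200)
manip.move_to([554,10,370],ori(0)); st()
T=tcpT(); c=manip.camera('wrist'); save(c,'w1.png'); np.save('w1.npy',cloud(c,T)); np.save('w1M.npy',T@c['hand_eye'])
E
```

```text
False
down t2.7 tcp [575.7  20.6 358.7] F [0.4 0.4 1.2] grip 85.4 ff 0.0 q6 -0.10
grip t3.3 tcp [575.9  20.9 358.2] F [-0.5  0.2  2.4] grip 16.4 ff 24.5 q6 -0.10
0.17 t3.7 tcp [552.3  32.2 358.2] F [2.3 4.7 0.8] grip 15.9 ff 24.6 q6 0.08
0.33 t4.1 tcp [531.5  47.  358.3] F [2.5 4.4 0.8] grip 16.3 ff 24.6 q6 0.27
0.49 t4.5 tcp [513.3  65.1 358.2] F [2.6 4.  0.5] grip 16.2 ff 24.6 q6 0.47
0.66 t4.9 tcp [498.3  85.8 358.2] F [3.5 3.1 0.6] grip 16.4 ff 24.6 q6 0.68
0.83 t5.3 tcp [486.8 108.8 358.2] F [2.8 1.3 1.3] grip 16.6 ff 24.8 q6 0.89
0.99 t5.6 tcp [479.1 133.3 358.2] F [2.  0.7 3.6] grip 16.0 ff 24.9 q6 1.11
1.16 t6.0 tcp [475.6 158.8 358.2] F [-1.1  0.4  5.6] grip 16.3 ff 25.1 q6 1.32
1.32 t6.4 tcp [476.3 184.7 358.2] F [-3.1  1.1  7.1] grip 16.2 ff 25.3 q6 1.54
1.49 t6.8 tcp [481.3 210.3 358.2] F [-5.6  2.2  8.1] grip 16.5 ff 25.4 q6 1.75
1.65 t7.2 tcp [490.3 234.7 358.2] F [-6.1  3.6 10. ] grip 16.8 ff 25.4 q6 1.95
1.82 t7.6 tcp [503.3 257.3 358.2] F [-8.7  6.6  9.1] grip 16.2 ff 25.4 q6 2.15
open angle 1.8131578678216256
 t10.4 tcp [554.   10.3 369.8] F [-0.8  0.   0.3] grip 45.1 ff 0.0 q6 -0.12
```

View pics/w1.png

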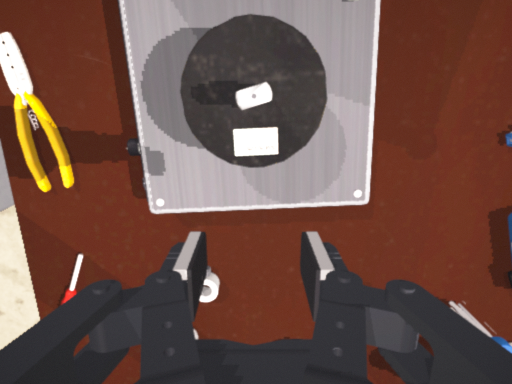

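The guard is open. The spindle end is at (255,96), its flats tilted about 15°, on the spool centred near (254,90).

```bash
python3 - <<'E'
from h import *
np.set_printoptions(precision=2,suppress=True)
W=np.load('w1.npy'); x,y,z=W[...,0],W[...,1],W[...,2]
ac=lambda p:np.ascontiguousarray(p[:,:2],dtype=np.float32)
p=W[(z>150)&(z<162)&(abs(x-554)<25)&(abs(y-80)<25)]; print('spindle',len(p),p.mean(0),cv2.minAreaRect(ac(p)))
C=np.cov(p[:,:2].T); w,v=np.linalg.eigh(C); print('flat dir',np.degrees(np.arctan2(v[1,1],v[0,1])), np.sqrt(w))
p=W[(z>108)&(z<117)&(abs(x-554)<70)&(abs(y-80)<70)]; print('spool',len(p),p[:,2].mean(),cv2.minEnclosingCircle(ac(p)))
p=W[(z>40)&(z<50)&(abs(x-554)<130)&(abs(y-80)<140)]; r=cv2.minAreaRect(ac(p)); print('deck',len(p),p[:,2].mean(),r); print(cv2.boxPoints(r))
# edges
for s in (-1,1):
    e=[]
    for yy in range(-15,130,5):
        q=p[abs(p[:,1]-yy)<2.5]; q=q[q[:,0]<520] if s<0 else q[q[:,0]>590]
        if len(q): e.append((yy,q[:,0].min() if s<0 else q[:,0].max()))
    e=np.array(e); f=np.polyfit(e[:,0],e[:,1],1); print('x edge',s,np.degrees(np.arctan(-f[0])),np.polyval(f,80))
e=[(xx,p[abs(p[:,0]-xx)<2.5][:,1].min()) for xx in range(470,650,5)]; e=np.array(e); f=np.polyfit(e[:,0],e[:,1],1); print('right edge',np.degrees(np.arctan(f[0])),np.polyval(f,554))
E
```

```text
spindle 661 [554.44  79.95 155.93] ((554.4487915039062, 79.89604949951172), (19.761425018310547, 9.843424797058105), 17.545724868774414)
flat dir -162.08828754538155 [2.81 5.51]
spool 16825 110.82375503409082 ((554.4710693359375, 79.76834106445312), 50.026527404785156)
deck 32609 44.89766952984214 ((554.400634765625, 66.26859283447266), (215.65615844726562, 187.33258056640625), 2.656771183013916)
[[442.35 154.84]
 [451.03 -32.3 ]
 [666.45 -22.3 ]
 [657.77 164.83]]
x edge -1 2.863852763659422 446.3718880834837
x edge 1 2.7285355068374737 660.9455184170073
right edge 2.594002339727321 -26.62604390636349
```

```bash
python3 - <<'E'
from h import *
d=np.radians; S=[554.45,79.9]
manip.set_gripper(50,25)
manip.move_to(S+[345],ori(d(-72.1)))
print(manip.move_linear(S+[292],v=80,threshold=12)); st('at spindle')
manip.set_gripper(2,25); st('pinch')
for a in (-47,-22,2.7):
    manip.move_to(S+[292],ori(d(a))); st('%g'%a)
manip.set_gripper(30); manip.wait(.2); manip.set_gripper(2,25); st('regrip')
manip.set_gripper(50); manip.move_linear(S+[345],v=150)
T=tcpT(); c=manip.camera('wrist')
manip.move_to([464.7,-290,330],ori(0)); manip.wait(.2)
T=tcpT(); c=manip.camera('wrist'); save(c,'w2.png'); W=cloud(c,T); np.save('w2.npy',W)
for t in('collar','screw_head'):
    for b in manip.boxes_of('wrist',t): print(t,round(b['confidence'],2),cam2w(c,b['at'],T))
x,y,z=W[...,0],W[...,1],W[...,2]
ac=lambda p:np.ascontiguousarray(p[:,:2],dtype=np.float32)
near=np.hypot(x-464.7,y+209.5)<45
p=W[near&(z>27.5)&(z<34)]; print('top',len(p),p.mean(0),cv2.minEnclosingCircle(ac(p)))
C=np.array(cv2.minEnclosingCircle(ac(p))[0])
p=W[near&(z>8)&(z<27)]; p=p[np.hypot(*(p[:,:2]-C).T)>22.5]; m=p[:,:2].mean(0); print('screw',len(p),p.mean(0),np.degrees(np.arctan2(*(m-C)[::-1])))
st()
E
```

```text
False
at spindle t12.8 tcp [554.7  79.9 292.4] F [-0.4 -0.3  0.9] grip 49.9 ff 0.0 q6 1.26
pinch t13.2 tcp [554.3  80.5 292.5] F [-1.4  4.7  3.9] grip 9.8 ff 28.7 q6 1.26
-47 t13.7 tcp [554.3  80.7 292.5] F [-3.1  5.7  3.7] grip 9.8 ff 28.7 q6 0.83
-22 t14.2 tcp [554.2  80.7 292.5] F [-3.2  5.9  4.6] grip 9.6 ff 28.7 q6 0.39
2.7 t14.7 tcp [554.1  80.7 292.5] F [-2.9  5.5  4. ] grip 9.6 ff 28.8 q6 -0.04
regrip t15.5 tcp [554.2  79.8 292. ] F [-2.2 -1.3  1.4] grip 9.4 ff 27.5 q6 -0.04
collar 0.9 [ 457.75096022 -214.89680562   30.78470825]
collar 0.86 [ 443.86982266 -301.64140195   26.14692564]
screw_head 0.66 [ 447.77549576 -304.61628256   28.06155434]
top 1437 [ 465.13904757 -209.18033966   29.05288004] ((465.2033996582031, -209.6420440673828), 19.99227523803711)
screw 280 [ 442.94599624 -227.23196445   22.73112977] -141.68084966059575
 t18.3 tcp [ 465.  -289.5  330. ] F [-0.7 -0.1 -0.7] grip 50.2 ff 0.0 q6 -0.70
```

View pics/w2.png

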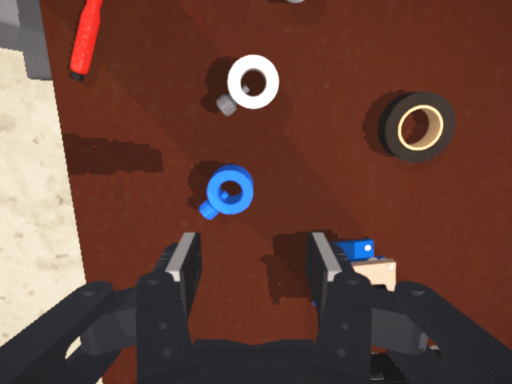

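The target collar is at (253,82) with its screw at (227,104), pointing at about 218° in the world frame. The blue decoy is well clear.

```bash
python3 - <<'E'
from h import *
d=np.radians; C=[465.1,-209.5]; S=[554.45,79.9]; yaw=2.7
manip.set_gripper(65,60)
manip.move_to(C+[240],ori(d(38.3-90)))
print(manip.move_linear(C+[176],v=80,threshold=10)); st('at collar')
manip.set_gripper(30,60); st('grip')
manip.move_linear(C+[365],v=200); st('lift')
manip.move_to(S+[365],ori(d(yaw-90))); manip.wait(.3); st('over')
T=tcpT(); ims=[]
for n in('scene','side','wrist'):
    c=manip.camera(n); W=cloud(c,T); np.save('g_'+n+'.npy',W)
    if n=='wrist': im=c['img']
    else:
        M=c['world_to_cam']; p=M@np.r_[S,205,1]; u,v=(c['mtx']@(p[:3]/p[2]))[:2].astype(int); im=cv2.resize(c['img'][v-48:v+48,u-32:u+32],(256,384),interpolation=cv2.INTER_CUBIC)
    ims.append(im)
    for b in manip.boxes_of(n,'screw_head')[:2]: print(n,round(b['confidence'],2),cam2w(c,b['at'],T)-np.r_[S,0])
cv2.imwrite('pics/g1.png',cv2.resize(np.hstack(ims),(800,300))[...,::-1])
E
```

```text
False
at collar t20.5 tcp [ 465.3 -209.6  176.4] F [ 0.3  0.3 -0.2] grip 65.0 ff 0.0 q6 0.33
grip t20.9 tcp [ 465.3 -209.6  176.7] F [-1.3 -0.1  6.2] grip 39.1 ff 60.5 q6 0.33
lift t21.9 tcp [ 464.8 -209.3  363.8] F [-1.  -1.1 -1.4] grip 38.9 ff 60.4 q6 0.33
over t23.4 tcp [554.5  79.1 365. ] F [-0.1  0.4 -1. ] grip 39.1 ff 60.3 q6 1.53
scene 0.91 [-118.93048655 -380.31377568   28.03123378]
scene 0.62 [-11.37972047  -0.67126943 209.35445393]
side 0.79 [-110.77263348 -392.85033892   22.61355106]
side 0.59 [ -53.86339697 -221.22364534   16.32174269]
wrist 0.87 [ -56.56621158 -209.41111002   20.90697464]
```

View pics/g1.png

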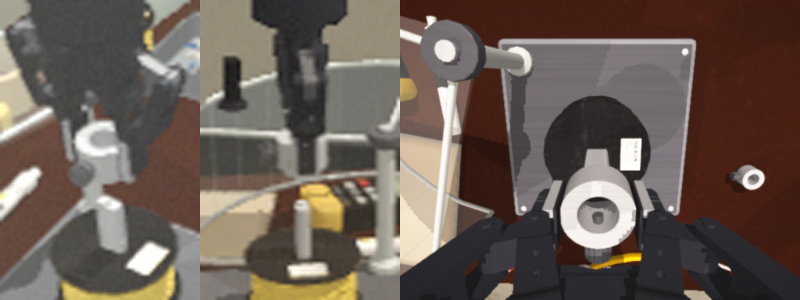

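The collar is held upright over the spindle. Its screw (wrist ~598,255) points straight towards the front and the spindle flat faces the front. Now I'll insert it.

```bash
python3 - <<'E'
from h import *
d=np.radians; S=np.array([554.45,79.9])
W=np.load('g_wrist.npy'); z=W[...,2]; m=(z>212)&(z<224)&(np.hypot(W[...,0]-S[0],W[...,1]-S[1])<24); p=W[m]
n=len(p); print(n,p[:,2].mean() if n else '')
if n>20: 
    c=cv2.minEnclosingCircle(np.ascontiguousarray(p[:,:2],dtype=np.float32)); print('collar',c)
manip.move_linear(list(S)+[340],v=60); st('pre')
hit=manip.move_linear(list(S)+[318],v=30,threshold=8); st('enter %s'%hit)
if not hit:
    hit=manip.move_linear(list(S)+[294],v=40,threshold=8); st('slide %s'%hit)
E
```

```text
5945 217.0667317170705
collar ((554.4356079101562, 79.91311645507812), 23.98030662536621)
pre t24.3 tcp [554.5  79.9 339.7] F [ 1.3 -0.6 -1.3] grip 38.8 ff 60.3 q6 1.53
enter False t25.1 tcp [554.5  79.9 318.2] F [-0.4  0.5 -1.1] grip 39.1 ff 60.3 q6 1.53
slide False t25.9 tcp [554.6  79.9 294.1] F [ 1.  -0.3 -1. ] grip 38.9 ff 60.3 q6 1.53
```

```bash
python3 - <<'E'
from h import *
S=[554.45,79.9]
for z in (290,288,287,286,285,284,283,282,281.5,281):
    manip.move_linear(S+[z],v=20); manip.wait(.25); st(z)
    f=np.mean([(manip.wait(.05),manip.observe()['force'][2])[1] for _ in range(4)]); print(f)
    if f>7.4: break
T=tcpT(); ims=[]
for n in('scene','side'):
    c=manip.camera(n); M=c['world_to_cam']; p=M@np.r_[S,120,1]; u,v=(c['mtx']@(p[:3]/p[2]))[:2].astype(int); ims.append(cv2.resize(c['img'][v-48:v+48,u-64:u+64],(400,300),interpolation=cv2.INTER_CUBIC))
cv2.imwrite('pics/f1.png',np.hstack(ims)[...,::-1])
E
```

```text
290 t26.5 tcp [554.5  79.9 290.1] F [-0.6 -0.4 -1.1] grip 39.1 ff 60.3 q6 1.53
-1.156372330262978
288 t27.2 tcp [554.6  79.9 288.3] F [0.9 0.1 2.3] grip 38.8 ff 60.9 q6 1.53
2.3977394206944194
287 t27.9 tcp [554.6  79.9 287.1] F [0.9 0.5 3.1] grip 38.8 ff 60.9 q6 1.53
2.67903620695935
286 t28.6 tcp [554.5  79.9 286.1] F [ 3.5 -0.2  4.5] grip 39.1 ff 61.0 q6 1.53
4.026902564820312
285 t29.3 tcp [554.5  79.9 285.1] F [3.  0.5 5. ] grip 39.0 ff 61.0 q6 1.53
4.575827280670044
284 t30.0 tcp [554.5  79.9 284.1] F [3.9 0.1 5.3] grip 38.9 ff 61.0 q6 1.53
4.975063261285978
283 t30.7 tcp [554.5  79.9 283.2] F [3.9 0.4 5.7] grip 38.9 ff 61.0 q6 1.53
5.760501524286928
282 t31.4 tcp [554.5  79.9 282.3] F [ 2.6 -0.7  7. ] grip 38.7 ff 61.0 q6 1.53
6.694837915000557
281.5 t32.1 tcp [554.5  79.9 281.8] F [2.3 0.3 6.6] grip 38.6 ff 61.1 q6 1.53
6.90279700678413
281 t32.8 tcp [554.5  79.9 281.4] F [2.4 0.3 7.2] grip 39.1 ff 61.1 q6 1.53
7.334304022108238
```

View pics/f1.png

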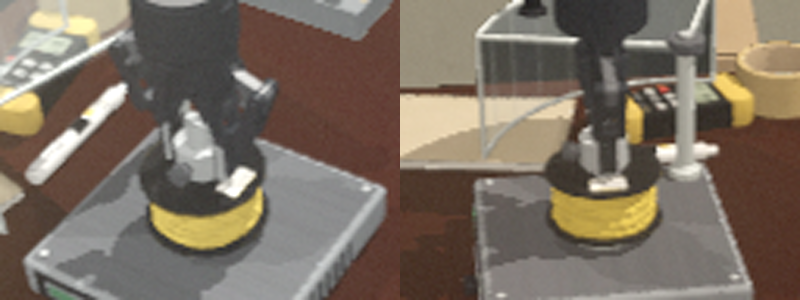

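```bash
python3 -c "
from h import *
st(); print(manip.finish_job())"
```

```text
t33.1 tcp [554.5  79.9 281.4] F [ 2.5 -0.9  7.7] grip 39.4 ff 61.1 q6 1.53
the job is handed in; nothing more can be done
None
```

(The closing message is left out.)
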